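Drive a ball bearing out of its housing

ROBOT

A 6-joint arm with a two-finger parallel gripper is mounted at the origin on a cart in front of the work surface, level with it; the furniture and walls round the work are solid. World frame = base frame: x ahead of the robot, y to its left, z up, the work surface at z = 0. Lengths are in m, angles in rad, forces in N, time in s.
With the tool pointing down it reaches from about 0.275 to 0.75 m from the base axis. Payload 10.2 kg.
Tool frame: the origin (TCP) lies midway between the tips of the shut fingers; the grasp point (between the pads) lies ctrl.hold_point_z behind it (ctrl.hold_point_z is the distance from the TCP to the grasp point, in m); x points along the fingers, y is the direction in which the jaws open and shut, and the axes are right-handed (so a half turn about x gives the same grasp; the last joint's range is limited). The gripper opens to 88 mm and grips with 3 to 60 N. Pads are 18 mm wide; open, the fingers measure 123 mm over their backs; the gripper's body (75 mm by 187 mm) begins 45 mm behind the grasp point.
Start: joints at [1.017, 0.313, 1.498, -0, 1.331, -0.223], TCP at [0.171, 0.497, 0.211] pointing down, gripper open.
Joint ranges: [-2.94, 2.94], [-0.97, 2.17], [0.19, 2.56], [-1.23, 4.37], [0.02, 3.11], [-2.88, 2.88]. Speed limits (rad/s): [2.39, 2.39, 3.01, 3.14, 3.14, 3.14].

INTERFACE

Orientations are given as a unit quaternion [x, y, z, w].
In Python, from workcell import ctrl gives the robot as it stands.
- The arm moves only by the tool apply_moves, never from a script. Its argument "deltas" is text: rows parted by semicolons, each of 5 numbers parted by spaces: the finger opening in mm, from 0 to 88.1, then the shift along the world's x, y, z in mm, then the turn about the world's z in rad. A call has exactly 8 rows; each row shifts and turns the commanded pose from where the row before left it; what a row does not reach is not made up. A row lasts 1/8 s, in which the tool goes at most 62.5 mm and 10.7 degrees, less where a joint would pass 70% of its speed; a pose out of reach is approached as far as the arm can. A call is refused whole if a number of a shift passes 62.5 or a number of a turn 0.188, either way. A call with a gripper value outside its range is refused whole. The fingers move at their own pace and stop on an object; "newtons" is the grip in N (left out, the last holds). Time passes only in rows, so rows that do not move let the fingers close, or fill a call up. It gives the time, the measured TCP pose, the force and the opening at its end, in the units of the state.
- ctrl.observe(): the state, without advancing time (a new reading comes with each control period).
- ctrl.camera(name): name is "scene" or "top"; returns (picture, depth): 384x512x3 uint8, blue, green, red; 384x512 float32, m along the optical axis (not along the pixel's ray), 0 where there is no reading.
- ctrl.camera_params(name): a dict with "fovy" (degrees; the focal length in pixels is half the picture's height over the tangent of half this angle, whatever the lens; pixels are square), "cx", "cy" (the principal point, pixels), "extrinsics" (4x4, takes a point from camera to world coordinates). Camera axes: x right, y up, looking along -z (the intrinsics and any distortion apply to the point x, -y, -z); pixel columns grow to the right and rows downward; lengths in m; the calibration is good to about 2 mm. A picture is of the moment at which its call begins. camera_params takes no time and is no camera call.
- ctrl.job_done(): hands the job in, once; it reports no verdict.
The state is a dict: "clock": time; "q": joint angles; "qvel": joint speeds; "joint_torque": joint torques, N m; "ee_pos": TCP position; "tcp_rot": TCP orientation; "wrist_force": force on the tool from outside, world axes, zero at the start; "moment": the same for the moment, N m; "opening": finger opening in m.
Only numpy, scipy, OpenCV 4.12 (cv2) and the standard library are available. Lean on these libraries where they do the work, as an engineer would, in place of code of your own. Each camera call takes 0.05 s, during which the arm holds its last target.

TASK

Press the ball bearing out of the bore of the press-out stand: pick up the bearing driver whose foot fits into the bore (the smaller of the two), push it straight down through the bore until its collar rests on the stand and the bearing lies flat in the catch tray below, and leave the driver there, released. Do not touch the bearing with the gripper, and leave the larger driver where it stands.

Things in the scene. Friction and masses are not known exactly. Their poses are not given: they have to be found in the camera images.
- stand: Press-out stand, fixed; base 130 x 130, on two cheeks a grey steel top block 110 x 110 mm, its top 84 mm above the table. Origin: centre of underside, z up. On this axis a vertical 56 mm through bore, mouth chamfered 4 mm, from z = 84 to 50 mm; below it a catch tray, floor z = 8 mm, lips to 18. Four spring clips in the bore carry the bearing and fold down under a push of about 10 N.
- bearing: Dark steel ball bearing, 52 mm diameter, 15 mm thick, 16 mm hole, 0.11 kg. Origin: centre of its underside, z along its axis. Starts level in the bore of the stand, its upper face 9 mm below the mouth. It drops free once pushed down about 25 mm or more.
- driver_small: Bearing driver that fits the bore: turned aluminium, stands upright on its foot. Foot 44 mm diameter, lower edge chamfered 3 mm, z = 0 to 44 mm; collar 70 mm, z = 44 to 50; round dark grip 24 mm diameter, z = 50 to 100, grasp it from above. Origin: centre of the foot's underside, z up. About 0.3 kg. When its collar rests on the stand the origin is 40 mm above the table.
- driver_large: The wrong driver, same shape but larger, standing upright: foot 62 mm diameter (too big for the bore), collar 84 mm, the same 24 mm grip, 100 mm high. Origin: centre of the foot's underside, z up. The two drivers may stand in either of two places.
Things that resemble listed ones, but are neither listed nor needed, are in the scene too. Leave any brown or purple look-alike of the driver_small alone.

How it is judged:
By the outcome, as a careful person would: the job done as asked, in the order asked, and still so for the second after the job is handed in, with the robot touching nothing.
It also fails if it takes over 38 s, if anything falls off the work surface, if the arm or the gripper's body presses on something with over 40 N, if the wrist force passes 120 N, or if a joint passes its speed limit or range.

## Working session

There is one attempt and no reset: what is moved stays moved. The work goes in short steps, Python scripts to look and compute and a tool call to move; the robot and the scene stay as the last step left them, time stands still between calls to the robot, and variables do not carry over. Pictures are saved under pics/ and viewed, and the job is handed in when it is done.

Besides the shell and the picture viewer there is one more tool, called after "Request:" in YAML: its name, and indented under it one key for each argument. apply_moves: Moves the arm, as the interface text tells. Its arguments: {"type":"object","properties":{"deltas":{"type":"string"},"newtons":{"type":"number"}},"required":["deltas"]}

```bash
mkdir -p pics; ls; python3 - <<'E'
from workcell import ctrl
import cv2,numpy as np
for n in("scene","top"):
    p,d=ctrl.camera(n); cv2.imwrite(f"pics/{n}0.png",p); np.save(f"{n}0.npy",d)
    print(n,ctrl.camera_params(n),d.min(),d.max())
s=ctrl.observe();print(s["clock"],s["ee_pos"],s["tcp_rot"],s["wrist_force"],s["opening"],ctrl.hold_point_z)
E
```

```text
pics
scene {'fovy': 57.0027433715114, 'cx': 257.24207686147787, 'cy': 189.22707673142236, 'extrinsics': array([[ 0.87626005,  0.27212215, -0.39764037,  0.19340351],
       [-0.48178035,  0.50763398, -0.71427966, -0.5455266 ],
       [ 0.00748445,  0.81747005,  0.57592248,  0.55544614],
       [ 0.        ,  0.        ,  0.        ,  1.        ]])} 0.0 3.3600338
top {'fovy': 52.03806021058467, 'cx': 257.8111149002616, 'cy': 188.65399714510292, 'extrinsics': array([[-0.01160568,  0.99546617, -0.09440556,  0.46624628],
       [-0.99970509, -0.01356532, -0.02014247,  0.04488884],
       [-0.02133179,  0.09414395,  0.99533003,  0.92006746],
       [ 0.        ,  0.        ,  0.        ,  1.        ]])} 0.0 1.813507
0.1 [0.17038886 0.49630895 0.21072394] [ 0.11605044  0.69761452 -0.11681332  0.69729543] [-0.2007434  -0.75500765  0.24694972] 0.08806639100618695 0.0187
```

View pics/scene0.png

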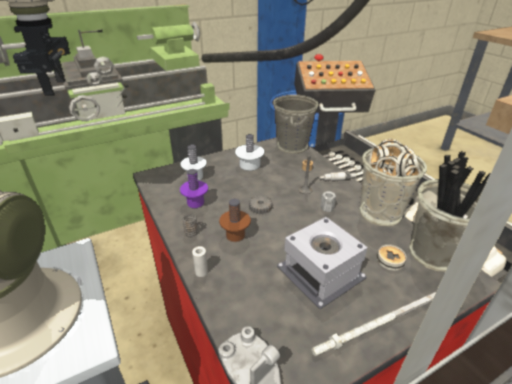

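View pics/top0.png

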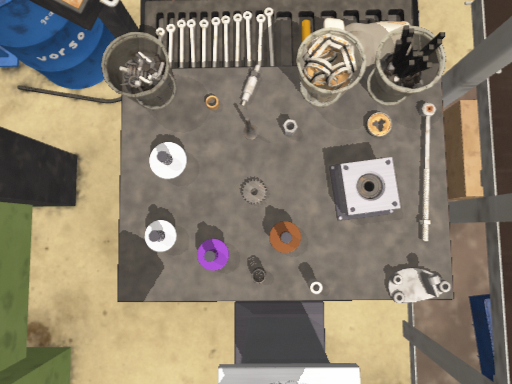

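In the top view the two white drivers are at (168,160) and (160,235). The purple (212,255) and brown (285,237) ones are look-alikes. The stand bore is at (370,186). Next I'll measure the collars and the stand.

```bash
cat > h.py <<'E'
import numpy as np
def cloud(d,P):
    h,w=d.shape; f=h/2/np.tan(np.radians(P["fovy"])/2)
    v,u=np.mgrid[:h,:w].astype(float)
    X=(u-P["cx"])/f*d; Y=-(v-P["cy"])/f*d
    E=P["extrinsics"]; return np.stack([X,Y,-d],-1)@E[:3,:3].T+E[:3,3]
def proj(p,P,h=384):
    f=h/2/np.tan(np.radians(P["fovy"])/2);E=P["extrinsics"]
    c=(np.asarray(p)-E[:3,3])@E[:3,:3]
    return np.stack([P["cx"]+f*c[...,0]/-c[...,2],P["cy"]-f*c[...,1]/-c[...,2]],-1)
E
python3 - <<'E'
from workcell import ctrl
import cv2,numpy as np
from h import *
P=ctrl.camera_params("top");d=np.load("top0.npy");C=cloud(d,P)
p=cv2.imread("pics/top0.png")
print("table z",np.median(C[200:230,300:320,2]))
for n,(u,v) in dict(A=(168,160),B=(160,235),purple=(212,255),brown=(285,237)).items():
    w=C[v-26:v+27,u-26:u+27].reshape(-1,3)
    for lo,hi,t in((.04,.06,'collar'),(.09,.11,'grip')):
        m=w[(w[:,2]>lo)&(w[:,2]<hi)]
        if len(m)<5: print(n,t,len(m));continue
        c,r=cv2.minEnclosingCircle(m[:,:2].astype(np.float32))
        print(n,t,len(m),np.round(c,4),'r',round(r,4),'z',np.round(np.median(m[:,2]),4), 'ext',np.round(np.ptp(m,0),4),'mid',np.round((m.max(0)+m.min(0))[:2]/2,4))
w=C[150:222,325:410].reshape(-1,3);m=w[(w[:,2]>.078)&(w[:,2]<.09)]
print('stand',cv2.minAreaRect(m[:,:2].astype(np.float32)),np.median(m[:,2]))
cv2.imwrite("pics/c1.png",np.hstack([cv2.resize(p[130:270,125:245],(480,560),interpolation=2)]))
cv2.imwrite("pics/c2.png",cv2.resize(p[145:230,320:415],(760,680),interpolation=2)[:600])
ps=cv2.imread("pics/scene0.png");cv2.imwrite("pics/c3.png",cv2.resize(ps[125:215,165:285],(800,600),interpolation=2))
E
```

```text
table z -0.00016270509679128242
A collar 916 [0.6163 0.2658] r 0.0425 z 0.0499 ext [0.0827 0.0831 0.0168] mid [0.6166 0.2658]
A grip 108 [0.617  0.2659] r 0.012 z 0.0992 ext [0.0217 0.0229 0.0115] mid [0.6167 0.2659]
B collar 622 [0.4486 0.2806] r 0.0351 z 0.05 ext [0.0683 0.0677 0.0146] mid [0.4479 0.28  ]
B grip 114 [0.4486 0.2803] r 0.0121 z 0.0996 ext [0.0228 0.0233 0.0139] mid [0.4489 0.2802]
purple collar 657 [0.4061 0.1639] r 0.0351 z 0.0499 ext [0.0693 0.0687 0.0154] mid [0.4063 0.1639]
purple grip 112 [0.4064 0.1636] r 0.012 z 0.0999 ext [0.0231 0.0229 0.0103] mid [0.4063 0.1633]
brown collar 686 [0.4425 0.0051] r 0.035 z 0.0499 ext [0.0677 0.0684 0.0107] mid [0.4426 0.0051]
brown grip 104 [0.4428 0.0054] r 0.0116 z 0.0999 ext [0.0206 0.0227 0.0088] mid [0.4429 0.0054]
stand ((0.5495579242706299, -0.17567141354084015), (0.11025654524564743, 0.11092221736907959), 6.818830966949463) 0.08385351747028014
```

View pics/c1.png

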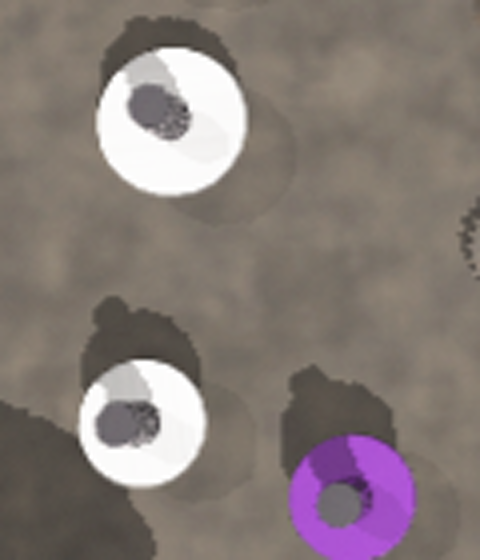

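View pics/c3.png

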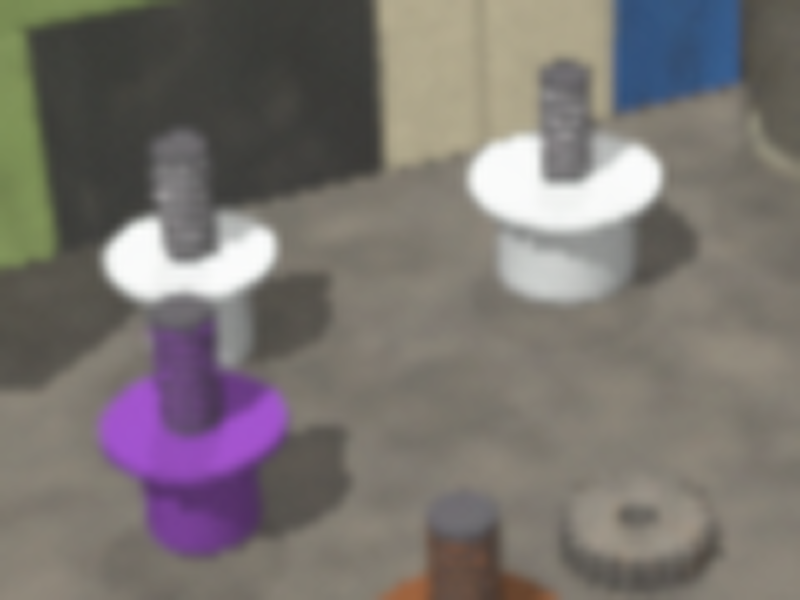

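View pics/c2.png

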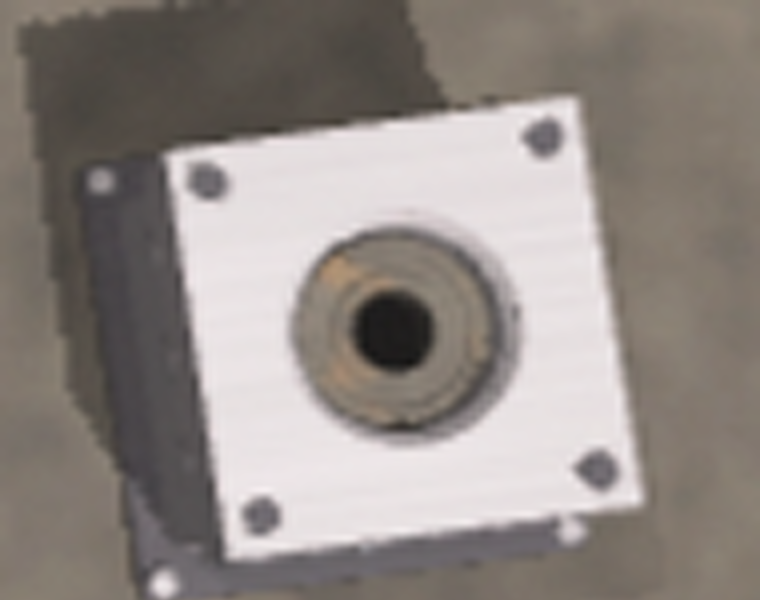

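Driver at (160,235) is the small one: its collar measures about 70 mm, and the collar at (168,160) measures about 84 mm. The scene crop agrees: the left white driver has the narrower foot. Next are the stand centre from the scene camera and the clearances.

```bash
python3 - <<'E'
from workcell import ctrl
import cv2,numpy as np
from h import *
from scipy.spatial.transform import Rotation as R
for n in("top","scene"):
    P=ctrl.camera_params(n);d=np.load(n+"0.npy");C=cloud(d,P).reshape(-1,3)
    C=C[d.ravel()>0]
    m=C[(abs(C[:,0]-.55)<.085)&(abs(C[:,1]+.176)<.085)&(C[:,2]>.078)&(C[:,2]<.088)]
    print(n,'stand',cv2.minAreaRect(m[:,:2].astype(np.float32)),np.median(m[:,2]))
    m=C[(abs(C[:,0]-.55)<.024)&(abs(C[:,1]+.176)<.024)]
    print(' bearing',np.percentile(m[:,2],[5,50,95]))
    m=C[(np.hypot(C[:,0]-.4487,C[:,1]-.2803)<.03)&(C[:,2]>.06)&(C[:,2]<.11)]
    print(' grip',len(m),(m.max(0)+m.min(0))/2,np.ptp(m,0))
    g=C[(C[:,0]>.25)&(C[:,0]<.85)&(C[:,1]>-.4)&(C[:,1]<.5)&(C[:,2]<.5)]
    ix=((g[:,0]-.25)/.05).astype(int);iy=((g[:,1]+.4)/.05).astype(int)
    H=np.zeros((12,18),int);np.maximum.at(H,(ix,iy),(g[:,2]*1000).astype(int))
    print("cols y -.4..; rows x .25..");print(H)
s=ctrl.observe();M=R.from_quat(s["tcp_rot"]).as_matrix();print(M.round(3), s["ee_pos"])
y=M[:,1];print('jaw angle',np.degrees(np.arctan2(y[1],y[0])))
E
```

```text
top stand ((0.5495579242706299, -0.17567141354084015), (0.11025654524564743, 0.11092221736907959), 6.818830966949463) 0.0838362959788801
 bearing [0.00765195 0.07382815 0.08112409]
 grip 158 [0.44854478 0.28015566 0.08209044] [0.02359047 0.02347308 0.04369159]
cols y -.4..; rows x .25..
[[  0  15  24  25   0   0   0   1   1   1   0   1   0   2   2   1   0   0]
 [ 33  75  70  36   4   5  63  63   5  46   4   7   4   5   4   6   0   0]
 [  4  74  72  36   4   5   5   5  41  46  54 102   4   5   4   4   0   0]
 [  4  20   5   4   4   3   4 101 102   5  53 102  53 103  53   5   0   0]
 [  3  25   5  86  87  90   4  98 102   4   4   5  52 103  52   4   0   0]
 [  3  20   5  89  87  89   4   4  20  20  15   4   5   5   4   3   0   0]
 [  3  20   4  88  87  89   4   4  18  19   6   4  52  55  50   5   0   0]
 [  3  18   5  90  86  84   4   4   4   4   5   5  55 102  53   4   0   0]
 [  3  20   4  23  22   4   5  44  44 107   5   4  50  52   5   4   0   0]
 [ 19  25 226 224  23 154 153 151  43   5   4  23   4 153 152 151   0   0]
 [251 154 230 231 222 187 181 177   5  26  15  24 151 152 136 
[... 715 characters left out ...]
9   0   1   1  50 100  49   0   0   0]
 [  1  18   1  87  85  87   1   2  16  17  15   2   2   0   1   1   0   0]
 [  1  18   1  86  85  86   0   2  16  17   2   2  50  50   1   1   0   0]
 [  1  16   1  85  84  83   0   1   1   1   1   1  50 100  50   0   0   0]
 [  0  16   1  20  19   1   0  42  40 105   1   1  48  51   0   0   0   0]
 [  0 147 225 223  19 149 150 149  39  12   0  22   1 150 150   1   0   0]
 [ 97 150 229 229 219 185 179 174   1  23   1  21 149 149  35 150   0   0]
 [  1   0 224 228 151 183 184 182   1  24   1   0 149 150 144 150   0   0]]
[[-0.001  0.325  0.946]
 [-0.001  0.946 -0.325]
 [-1.    -0.001 -0.   ]] [0.17038886 0.49630895 0.21072394]
jaw angle 71.04509037733573
```

Request:
apply_moves:
  deltas: "88 40 -31 0 0;88 40 -31 0 0;88 40 -31 0 0;88 40 -31 0 0;88 40 -31 0 0;88 40 -31 0 0;88 38 -30 0 0;88 0 0 -40 0"
  newtons: 40

```text
clock: 1.1
ee_pos: [0.4518, 0.279, 0.1721]
tcp_rot: [0.118, 0.696, -0.117, 0.699]
wrist_force: [-0.1, 0.5, -0.4]
opening: 0.0879
```

Request:
apply_moves:
  deltas: "88 -3 1 0 0;88 0 0 -20 0;88 0 0 -20 0;88 0 0 -20 0;88 0 0 -20 0;88 0 0 -20 0;88 0 0 -8 0;88 0 0 0 0"

```text
clock: 2.1
ee_pos: [0.4455, 0.282, 0.0639]
tcp_rot: [0.116, 0.697, -0.116, 0.698]
wrist_force: [0.0, 0.8, -0.7]
opening: 0.0883
```

Request:
apply_moves:
  deltas: "88 3 -2 -1 0;88 0 0 0 0;60 0 0 0 0;40 0 0 0 0;20 0 0 0 0;15 0 0 0 0;15 0 0 0 0;15 0 0 0 0"

```text
clock: 3.1
ee_pos: [0.4485, 0.2795, 0.0622]
tcp_rot: [0.116, 0.697, -0.116, 0.697]
wrist_force: [-0.3, -0.5, 0.4]
opening: 0.0302
```

```bash
python3 - <<'E'
from workcell import ctrl
import cv2
for n in("scene","top"):
    p,d=ctrl.camera(n); cv2.imwrite(f"pics/{n}1.png",p)
print(ctrl.observe())
E
```

```text
{'clock': 3.2, 'q': array([ 3.35468702e-01,  4.86911930e-01,  1.66753363e+00,  1.07165598e-04,
        9.87044710e-01, -9.04564721e-01]), 'qvel': array([ 0.00036012, -0.00075254, -0.00112338,  0.00142809, -0.00367854,
       -0.00055995]), 'joint_torque': array([-2.74148416e-01, -4.33156765e+01, -2.03854752e+01, -1.04868093e-01,
        1.96059979e-01,  7.93854142e-04]), 'ee_pos': array([0.4485573 , 0.27957984, 0.06222267]), 'tcp_rot': array([ 0.1164757 ,  0.69743874, -0.11638548,  0.69747188]), 'wrist_force': array([ 0.30440744,  0.34954071, -0.18099674]), 'moment': array([ 0.06925077, -0.00848616, -0.03912584]), 'opening': 0.02269287963721223}
```

View pics/scene1.png

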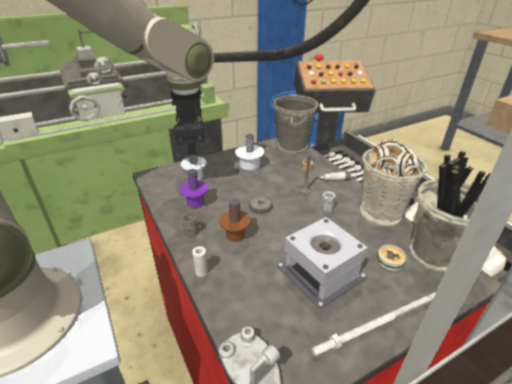

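Gripper is closed on the grip (opening ~23 mm) of the small white driver at (193,165). Lifting slowly.

Request:
apply_moves:
  deltas: "15 0 0 0 0;15 0 0 0 0;15 0 0 10 0;15 0 0 20 0;15 0 0 30 0;15 0 0 30 0;15 0 0 30 0;15 0 0 10 0"
  newtons: 60

```text
clock: 4.2
ee_pos: [0.4489, 0.2796, 0.1939]
tcp_rot: [0.117, 0.697, -0.116, 0.698]
wrist_force: [0.1, -0.3, -3.6]
opening: 0.0222
```

Request:
apply_moves:
  deltas: "15 4 -18 0 0;15 8 -38 0 0;15 10 -45 0 0;15 10 -45 0 0;15 10 -45 0 0;15 10 -45 0 0;15 10 -45 0 0;15 10 -45 0 0"

```text
clock: 5.2
ee_pos: [0.5197, -0.0489, 0.1907]
tcp_rot: [0.117, 0.698, -0.117, 0.696]
wrist_force: [0.4, -0.5, -2.9]
opening: 0.0221
```

Request:
apply_moves:
  deltas: "15 10 -45 0 0;15 10 -45 0 0;15 6 -28 0 0;15 3 -12 0 0;15 0 0 0 0;15 0 0 0 0;15 0 0 0 0;15 0 0 0 0"

```text
clock: 6.2
ee_pos: [0.5495, -0.1759, 0.1923]
tcp_rot: [0.116, 0.697, -0.116, 0.698]
wrist_force: [0.2, 0.9, -2.7]
opening: 0.0219
```

```bash
python3 - <<'E'
from workcell import ctrl
import cv2,numpy as np
from h import *
for n in("scene","top"):
    P=ctrl.camera_params(n);p,d=ctrl.camera(n); cv2.imwrite(f"pics/{n}2.png",p);np.save(n+"2.npy",d)
    C=cloud(d,P).reshape(-1,3)
    s=ctrl.observe();e=s["ee_pos"]
    # white collar (expected z ~ .18), foot
    m=C[(np.hypot(C[:,0]-e[0],C[:,1]-e[1])<.05)&(C[:,2]>.165)&(C[:,2]<.188)]
    if len(m)>10:
        print(n,len(m),m.min(0),m.max(0),cv2.minEnclosingCircle(m[:,:2].astype(np.float32)))
print(s["clock"],e,s["wrist_force"],s["moment"],s["opening"])
ps=cv2.imread("pics/scene2.png");cv2.imwrite("pics/c4.png",cv2.resize(ps[130:310,240:440],(660,594),interpolation=2))
E
```

```text
scene 689 [ 0.51395254 -0.21101982  0.17237681] [ 0.58477936 -0.14105412  0.18796841] ((0.5499359965324402, -0.17696620523929596), 0.036263518035411835)
top 148 [ 0.52529034 -0.16812324  0.17507661] [ 0.58218565 -0.14025619  0.18435623] ((0.5538285374641418, -0.1595374047756195), 0.029728377237915993)
6.3 [ 0.54955767 -0.17616106  0.1923351 ] [-0.6799393  -0.24719758 -3.00139669] [ 0.01155754 -0.04612115 -0.00892641] 0.022316786568485066
```

View pics/c4.png

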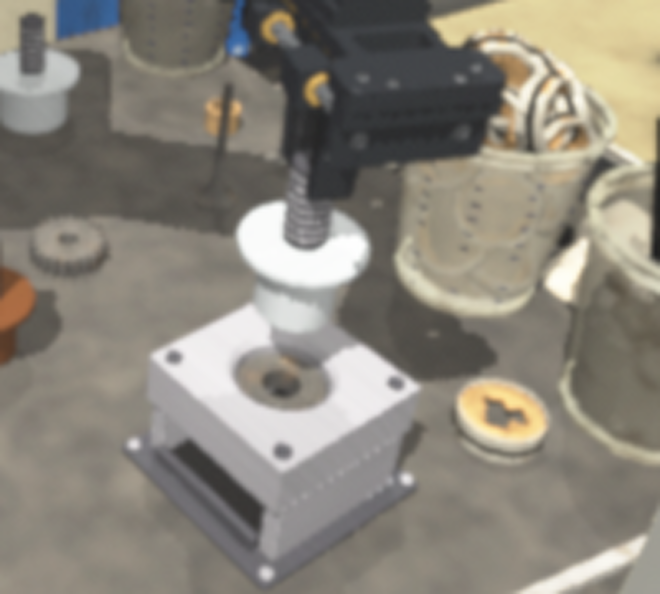

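View pics/top2.png

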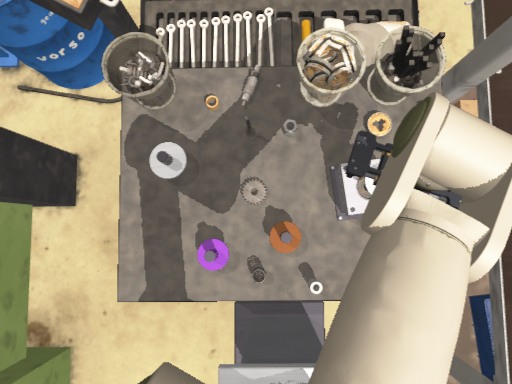

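Driver hangs upright over the bore: collar centre (0.5494,-0.176) against the stand centre (0.5499,-0.1767), both from the scene camera. Lowering.

Request:
apply_moves:
  deltas: "15 0 0 -15 0;15 0 0 -15 0;15 0 0 -12 0;15 0 0 -4 0;15 0 0 -3 0;15 0 0 -3 0;15 0 0 0 0;15 0 0 0 0"

```text
clock: 7.3
ee_pos: [0.5496, -0.1765, 0.1404]
tcp_rot: [0.116, 0.697, -0.116, 0.698]
wrist_force: [-0.4, -0.0, -3.2]
opening: 0.0223
```

Request:
apply_moves:
  deltas: "15 0 0 -2 0;15 0 0 -3 0;15 0 0 -3 0;15 0 0 -3 0;15 0 0 -3 0;15 0 0 -3 0;15 0 0 0 0;15 0 0 0 0"

```text
clock: 8.3
ee_pos: [0.5493, -0.1763, 0.1227]
tcp_rot: [0.117, 0.698, -0.116, 0.697]
wrist_force: [0.5, 0.3, -2.8]
opening: 0.022
```

Request:
apply_moves:
  deltas: "15 0 0 -3 0;15 0 0 -3 0;15 0 0 -3 0;15 0 0 -3 0;15 0 0 -3 0;15 0 0 -3 0;15 0 0 -1 0;15 0 0 0 0"

```text
clock: 9.3
ee_pos: [0.5494, -0.1764, 0.104]
tcp_rot: [0.116, 0.698, -0.116, 0.697]
wrist_force: [0.5, -1.1, -3.6]
opening: 0.0221
```

Request:
apply_moves:
  deltas: "15 0 0 -1 0;15 0 0 0 0;15 0 0 -1 0;15 0 0 0 0;15 0 0 -0.5 0;15 0 0 0 0;15 0 0 0 0;15 0 0 0 0"

```text
clock: 10.3
ee_pos: [0.5498, -0.1764, 0.1022]
tcp_rot: [0.116, 0.697, -0.116, 0.698]
wrist_force: [0.6, 2.0, 4.6]
opening: 0.022
```

```bash
python3 - <<'E'
from workcell import ctrl
import cv2,numpy as np
from h import *
for n in("scene",):
    P=ctrl.camera_params(n);p,d=ctrl.camera(n); C=cloud(d,P).reshape(-1,3)
    m=C[(np.hypot(C[:,0]-.5495,C[:,1]+.176)<.033)&(np.hypot(C[:,0]-.5495,C[:,1]+.176)>.016)&(C[:,2]>.07)&(C[:,2]<.11)]
    print(np.percentile(m[:,2],[5,50,95]))
    cv2.imwrite("pics/c5.png",cv2.resize(p[180:310,260:400],(646,600),interpolation=2))
E
```

```text
[0.08779317 0.08904478 0.09045808]
```

View pics/c5.png

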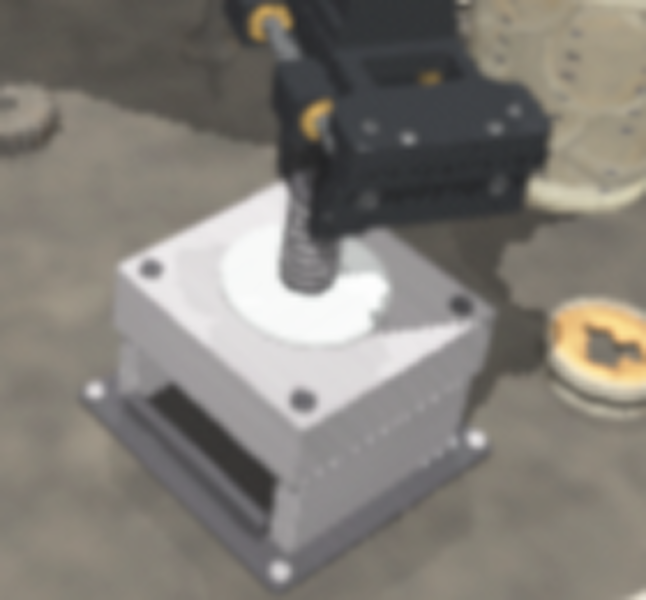

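Collar rests on the stand: its top is 89 mm (about 90 with the camera's 1 mm bias), and contact force appeared. Releasing and rising straight up.

Request:
apply_moves:
  deltas: "25 0 0 0 0;35 0 0 0 0;50 0 0 0 0;70 0 0 0 0;80 0 0 0 0;80 0 0 0 0;80 0 0 0 0;80 0 0 15 0"

```text
clock: 11.35
ee_pos: [0.549, -0.1762, 0.1165]
tcp_rot: [0.117, 0.698, -0.116, 0.697]
wrist_force: [-0.1, 0.3, 1.2]
opening: 0.0798
```

Request:
apply_moves:
  deltas: "80 0 0 20 0;80 0 0 30 0;80 0 0 40 0;80 -15 40 20 0;80 -15 40 0 0;80 -15 40 0 0;80 -15 40 0 0;80 0 0 0 0"

```text
clock: 12.35
ee_pos: [0.4891, -0.0147, 0.2282]
tcp_rot: [0.115, 0.697, -0.115, 0.698]
wrist_force: [0.1, -0.5, 0.2]
opening: 0.0797
```

```bash
python3 - <<'E'
from workcell import ctrl
import cv2,numpy as np
from h import *
for n in("scene","top"):
    P=ctrl.camera_params(n);p,d=ctrl.camera(n); cv2.imwrite(f"pics/{n}3.png",p);C=cloud(d,P).reshape(-1,3)
    r=np.hypot(C[:,0]-.5495,C[:,1]+.176)
    m=C[(r<.033)&(r>.016)&(C[:,2]>.06)&(C[:,2]<.11)]
    print(n,np.percentile(m[:,2],[5,50,95]))
    m=C[(r<.03)&(C[:,2]>.1)&(C[:,2]<.15)];print((m.max(0)+m.min(0))/2,m[:,2].max())
    m=C[(abs(C[:,0]-.5495)<.065)&(abs(C[:,1]+.176)<.065)&(C[:,2]<.045)&(C[:,2]>.002)];print(len(m),np.histogram(m[:,2],bins=np.arange(0,.05,.005)))
    if n=="scene": cv2.imwrite("pics/c6.png",cv2.resize(p[190:310,265:385],(600,600),interpolation=2))
print(ctrl.observe()["ee_pos"])
E
```

```text
scene [0.08772802 0.08896185 0.09012024]
[ 0.54872785 -0.17837364  0.12089369] 0.14057734002397604
1561 (array([291, 570, 137, 203,  74,  79,  81,  62,  64]), array([0.   , 0.005, 0.01 , 0.015, 0.02 , 0.025, 0.03 , 0.035, 0.04 ,
       0.045]))
top [0.08745224 0.08980505 0.09169367]Traceback (most recent call last):
  File "<stdin>", line 9, in <module>
    return umr_maximum(a, axis, None, out, keepdims, initial, where)
ValueError: zero-size array to reduction operation maximum which has no identity
```

View pics/c6.png

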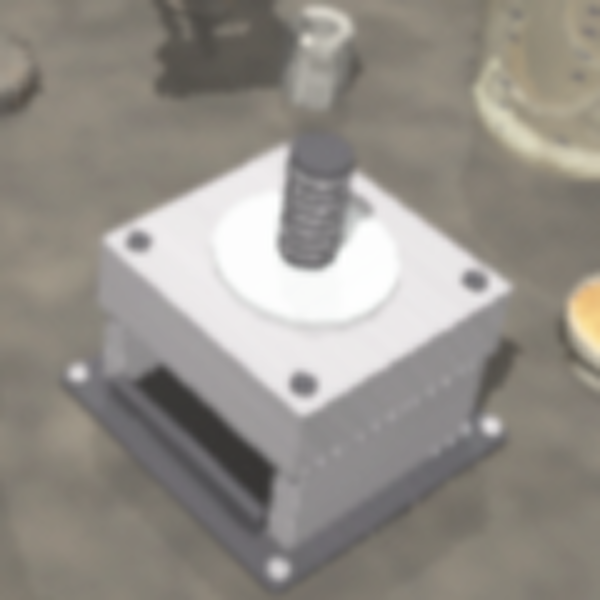

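View pics/top3.png

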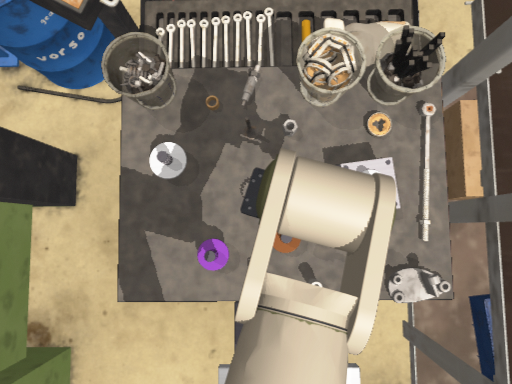

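```bash
python3 - <<'E'
from workcell import ctrl
import cv2,numpy as np
from h import *
from scipy.spatial.transform import Rotation as R
P=ctrl.camera_params("scene");p,d=ctrl.camera("scene");C=cloud(d,P)
q=p[255:300,280:325];g=np.clip((q.astype(float)/90)**.6*255,0,255).astype(np.uint8)
p0=cv2.imread("pics/scene0.png")[255:300,280:325];g0=np.clip((p0.astype(float)/90)**.6*255,0,255).astype(np.uint8)
cv2.imwrite("pics/c7.png",cv2.resize(np.hstack([g0,g]),(800,400),interpolation=0))
C0=cloud(np.load("scene0.npy"),P)
a=np.radians(6.8);Rz=np.array([[np.cos(a),np.sin(a)],[-np.sin(a),np.cos(a)]])
for nm,c in(("before",C0),("now",C)):
    w=c[255:300,280:325].reshape(-1,3).copy(); w[:,:2]=(w[:,:2]-[.5497,-.176])@Rz.T
    m=w[(abs(w[:,0])<.035)&(abs(w[:,1])<.05)&(w[:,2]<.048)&(w[:,2]>.0)&(np.hypot(w[:,0],w[:,1])<.032)]
    print(nm,len(m));print((m[:60]*1000).round().astype(int).tolist())
E
```

```text
before 26
[[-29, 14, 8], [-29, 13, 6], [-27, 13, 5], [-30, 9, 8], [-28, 8, 7], [-30, 7, 7], [-28, 5, 7], [-27, 4, 8], [-31, 5, 6], [-30, 4, 7], [-29, 1, 9], [-26, 2, 6], [-30, 1, 7], [-29, -1, 7], [-26, -2, 6], [-31, -3, 8], [-28, -3, 6], [-27, -5, 7], [-30, -6, 7], [-28, -6, 6], [-27, -8, 7], [-28, -9, 5], [-27, -11, 7], [-30, -11, 6], [-27, -12, 5], [-26, -13, 6]]
now 26
[[-27, 15, 6], [-28, 11, 7], [-29, 10, 6], [-28, 8, 7], [-30, 6, 8], [-28, 5, 7], [-26, 5, 6], [-30, 3, 7], [-27, 3, 6], [-27, 1, 8], [-32, 1, 7], [-30, 0, 7], [-28, -1, 7], [-27, -2, 7], [-30, -3, 7], [-29, -4, 7], [-27, -5, 8], [-31, -4, 6], [-30, -6, 7], [-28, -6, 5], [-26, -8, 6], [-30, -8, 6], [-27, -9, 5], [-27, -11, 7], [-29, -13, 7], [-27, -14, 7]]
```

View pics/c7.png

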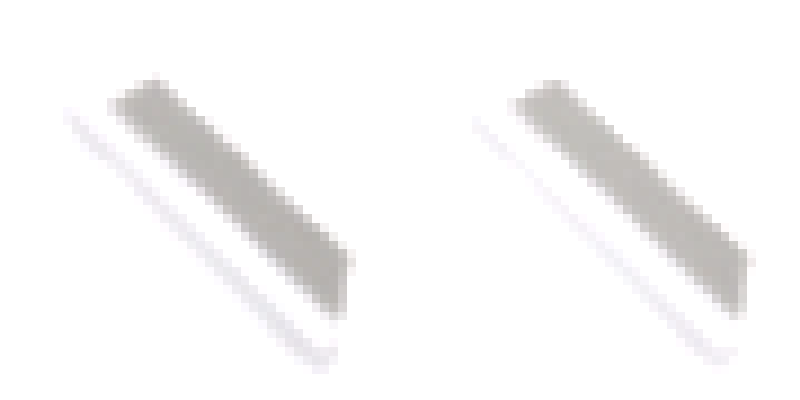

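```bash
python3 - <<'E'
from workcell import ctrl
s=ctrl.observe();print(s["clock"],abs(s["qvel"]).max());print(ctrl.job_done())
E
```

```text
12.5 0.011322030758886058
the job is handed in; nothing more can be done
None
```

The small driver is pushed down through the bore to its collar and released there, and the job was handed in at 12.5 s. I could not see the bearing in the tray directly.

- **Driver choice:** I picked the white driver with the 70 mm collar at (0.449, 0.280). The 84 mm one and the brown and purple look-alikes were not moved.
- **Final position:** the collar top measures 89–90 mm, against 90 mm when seated. The driver stands upright, and the gripper is clear of everything.
- **Forces:** the wrist force readings stayed small; the largest was about 5 N, when the collar touched down. The force is only reported at the end of each call, so the roughly 10 N release of the clips was not recorded.
- **Bearing:** with the collar seated, the foot's end is at 40 mm, so the bearing was pushed 35 mm, past the 25 mm at which it drops free, and is below the bore. The side opening shows only the front strip of the tray floor, which is unchanged. That fits a bearing lying centred in the tray, but does not prove it lies flat.

One check script stopped with an error: the arm hid the grip from the top camera. That check rests on the scene camera alone.

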